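# Sort the stripped injector's parts

### The arm

A 7-joint arm with a two-finger parallel gripper is mounted at the origin on the work surface. World frame = base frame: x ahead of the robot, y to its left, z up, the work surface at z = 0. Lengths are in m, angles in rad, forces in N, time in s.
With the tool pointing down it reaches from about 0.375 to 0.925 m from the base axis. Payload 3.1 kg.
Tool frame: the origin (TCP) lies midway between the tips of the shut fingers; the grasp point (between the pads) lies 19 mm behind it (env.grip_point_offset is the distance from the TCP to the grasp point, in m); z points along the fingers, y is the line along which they close (so a half turn about z gives the same grasp; the last joint's range is limited). The gripper opens to 85 mm and grips with 20 to 120 N. Pads are 22 mm wide; open, the fingers measure 114 mm over their backs; the gripper's body (76 mm by 85 mm) begins 54 mm behind the grasp point. The pads swing forward as they close: fully open they stand 13 mm farther back than shut.
Start: joints at [1.204, 0.383, 0.044, 1.598, -0.018, 1.161, -0.05], TCP at [0.173, -0.627, 0.231] pointing down, gripper open.
Joint ranges: [-2.61, 2.61], [-0.41, 2.15], [-1.48, 1.57], [0, 2.5], [-1.57, 4.71], [0.05, 1.97], [-2.85, 2.85]. Speed limits (rad/s): [2.79, 2.79, 3.14, 3.14, 3.14, 3.14, 3.14].

### API

Orientations are given as a rotation vector (axis times angle).
In Python, from plant import env, vision, order gives the robot as it stands.
- The arm moves only by the tool send_rows, never from a script. Its argument "moves" is a list of rows, each a list of 5 numbers: the closure, from -1 (fully open) to 1 (shut), then the shift along the tool's x, y, z in units of 60 mm (1.0 is 60 mm), then the turn about the tool's z in units of 10 degrees (1.0 is 10 degrees). A call has 1 to 20 rows; each row shifts and turns the commanded pose from where the row before left it, along the tool's axes as they then stand; what a row does not reach is not made up. A row lasts 1/8 s, in which the tool goes at most 62.5 mm and 10.7 degrees, less where a joint would pass 70% of its speed; a pose out of reach is approached as far as the arm can. A call is refused whole if a number of a shift passes 1 or a number of a turn 1, either way. A call with a gripper value outside its range is refused whole. The fingers move at their own pace and stop on an object; "newtons" is the grip in N (left out, the last holds). Time passes only in rows, so rows that do not move let the fingers close. It gives the time, the measured TCP pose, the force, the opening and the grip force at its end, in the units of the state.
- env.get_state(): the state, without advancing time (a new reading comes with each control period).
- vision.snapshot(name): name is "side" or "top" or "wrist"; returns the picture (384x512x3 uint8, red, green, blue); there is no depth.
- vision.get_calibration(name): a dict with "vertical_fov" (degrees; the focal length in pixels is half the picture's height over the tangent of half this angle, whatever the lens; pixels are square), "cx", "cy" (the principal point, pixels), "R" (3x3) and "t" (3): a world point X has camera coordinates R X + t. Camera axes: x right, y down, z forward; pixel columns grow to the right and rows downward; lengths in m; the calibration is good to about 2 mm. A picture is of the moment at which its call begins: read the wrist's pose just before it. get_calibration takes no time and is no camera call; for the wrist camera it gives the pose at the moment of the call.
- order.job_done(): hands the job in; it is judged then, once.
Trained networks look in the newest picture that a camera, given by its name, has taken for a name from the list of things; names that differ only in an ending like _2 or _b are one class to them, and where a whole thing is asked for, a point or a joint stands for the part that bears it (a point fixed in the world has none). Each returns a list of dicts, best first, with "confidence" (0 to 1); they miss things now and then, are a little off and sometimes report something else, mostly with a low value. They report only what shows in the picture. A call takes as long as a camera call. They do not tell look-alikes from the thing itself.
- vision.find_in(camera, label): "location" ([x, y, z] in m, in the coordinates of the camera as it stood for that picture, good to about 4 mm: the middle of the surface that is visible of it).
- vision.masks_of(camera, label): "pixels" (384x512 bool, what is visible of it).
The state is a dict: "time_s": time; "qpos": joint angles; "qvel": joint speeds; "tau": joint torques, N m; "tool_pos": TCP position; "tcp_rot": TCP orientation; "ft_force": force on the tool from outside, world axes, zero at the start; "wrist_torque": the same for the moment, N m; "grip_width": finger opening in m; "gripper_force": force on a finger pad.
Only numpy, scipy, OpenCV 4.12 (cv2) and the standard library are available. Lean on these libraries where they do the work, as an engineer would, in place of code of your own. Each camera call takes 0.05 s, during which the arm holds its last target. There are 200 camera calls.

### The job

Sort the parts left on the bench from the stripped injector: stand both steel nozzle nuts upright, side by side, on the sprung wash lift; lay the bronze sealing washer flat in the round dish; put the plastic protective cap in the square bin; and stand the spanner socket upright in the long tray. Load the lift gently, never pushing its platform down to its stop, and leave the can standing where it is.

Things in the scene. Friction and masses are not known exactly. Their poses are not given: they have to be found in the camera images.
- nut_a: steel nozzle nut, standing upright: round sleeve 34 mm in diameter and 36 mm high, above it a narrower hexagon (about 30 mm) and a slim nose of 18 mm, 58 mm high in all, 160 to 250 g. Origin: centre of its underside, z up through the nose. Turned to any yaw. The two nuts are alike.
- nut_b: steel nozzle nut, standing upright: round sleeve 34 mm in diameter and 36 mm high, above it a narrower hexagon (about 30 mm) and a slim nose of 18 mm, 58 mm high in all, 160 to 250 g. Origin: centre of its underside, z up through the nose. Turned to any yaw. The two nuts are alike.
- cap: green plastic protective cap, a stubby closed cap with a domed top, standing mouth down: skirt 38 mm in diameter and 21 mm high, dome 30 mm, 34 mm high in all, 20 g. Origin: centre of its underside, z up.
- washer: bronze sealing washer lying flat: a ring 36 mm across with an 18 mm hole, 6 mm thick, 35 g. Origin: centre of its underside, z up.
- socket: blue anodized spanner socket, a plain upright cylinder with a square drive hole in its flat top: 40 mm in diameter, 48 mm high, 105 to 165 g. Origin: centre of its underside, z up.
- lift_pan (a point): sprung wash lift: square steel platform 124 mm wide with a lip 5 mm high, 3 mm thick, on rubber bellows over a fixed grey base 120 mm square. Point: centre of the platform's upper face, moving with it; x, y along its sides, z up. Face 60 mm above the bench unloaded; a spring (245 N/m) lets it sink straight down, 6 to 10 mm per nut; stop at 32 mm (over 30 mm down counts as hit).
- dish: round aluminium dish fixed to the bench: outside 108 mm in diameter, 22 mm high, wall 3 mm, inner floor 3 mm above the bench. Origin: centre of its underside, z up.
- bin: square grey plastic bin fixed to the bench: outside 108 mm by 108 mm, 38 mm high, walls 4 mm (inside 100 mm by 100 mm), inner floor about 4 mm above the bench. Origin: centre of its underside, x and y along its sides.
- tray: long dark steel tray fixed to the bench: outside 98 mm (x) by 148 mm (y), 22 mm high, walls 4 mm (inside 90 mm by 140 mm), inner floor about 4 mm above the bench. Origin: centre of its underside, x along the short side, y along the long side.
- can: bystander: pale closed can with a paper label, 56 mm in diameter, 70 mm high, standing loose straight ahead of the robot, beyond and between the targets. Origin: centre of its underside.
Mind the look-alikes: they are no part of the job. Of the things that look like the tray, take the one that is nearest to the robot's base at the start.

How it is judged:
At the end, for the whole second after the job is handed in: Both nuts stand (0.15 rad) on the lift inside its lip (48 mm each way), platform sunk over 8 mm; washer flat (0.15 rad) on the dish's floor (35 mm of centre); cap in the bin (50 mm each way, under 42 mm high); socket stands (0.15 rad) on the tray's floor (30 x 55 mm of centre); all at rest (x of nut_a in the frame of lift_pan between -0.048 and 0.048 m and y of nut_a in the frame of lift_pan between -0.048 and 0.048 m and z of nut_a in the frame of lift_pan between -0.004 and 0.006 m and angle between each of nut_a, nut_b, socket's own z axis and vertical below 0.15 rad and x of nut_b in the frame of lift_pan between -0.048 and 0.048 m and y of nut_b in the frame of lift_pan between -0.048 and 0.048 m and z of nut_b in the frame of lift_pan between -0.004 and 0.006 m and height (world z) of lift_pan below 0.052 m and horizontal distance between washer and dish below 0.035 m and height (world z) of washer below 0.012 m and angle between the z axis of washer and the z axis of dish, either way round below 0.15 rad and x of cap in the frame of bin between -0.05 and 0.05 m and y of cap in the frame of bin between -0.05 and 0.05 m and z of cap in the frame of bin between 0 and 0.042 m and x of socket in the frame of tray between -0.03 and 0.03 m and y of socket in the frame of tray between -0.055 and 0.055 m and z of socket in the frame of tray between 0.001 and 0.009 m and linear speed of each of nut_a, nut_b, cap, washer, socket below 0.02 m/s); the robot touches nothing.
It fails at once if the lift's platform is pushed down to its stop (more than 30 mm) (height (world z) of lift_pan below 0.03 m).
It fails at once if the can is moved by more than 20 mm (distance of can from where it was at the start of the episode above 0.02 m).
It also fails if it takes over 125 s, if anything falls off the work surface, if the arm or the gripper's body presses on something with over 40 N, if the wrist force passes 120 N, or if a joint passes its speed limit or range.

## Working session

There is one attempt and no reset: what is moved stays moved. The work goes in short steps, Python scripts to look and compute and a tool call to move; the robot and the scene stay as the last step left them, time stands still between calls to the robot, and variables do not carry over. Pictures are saved under pics/ and viewed, at most 14 in all, crops included, and the job is handed in when it is done.

Besides the shell and the picture viewer there is one more tool, called by a JSON object that holds its "api" and its "payload", one argument or row to a line. send_rows: Moves the arm, as the interface text tells. Its arguments: {"type":"object","properties":{"moves":{"type":"array","items":{"type":"array","items":{"type":"number"}}},"newtons":{"type":"number"}},"required":["moves"]}

```bash
mkdir -p pics
cat > h.py <<'E'
from plant import env, vision, order
import numpy as np, cv2
def snap(c,name):
    im=vision.snapshot(c); cv2.imwrite(f'pics/{name}.png',im[:,:,::-1]); return im
def w(c,p):
    k=vision.get_calibration(c); R=np.array(k['R']);t=np.array(k['t'])
    return R.T@(np.array(p)-t)
def ray(c,u,v,z):
    k=vision.get_calibration(c); R=np.array(k['R']);t=np.array(k['t'])
    f=192/np.tan(np.radians(k['vertical_fov'])/2)
    d=R.T@np.array([(u-k['cx'])/f,(v-k['cy'])/f,1]); o=-R.T@t
    return o+d*(z-o[2])/d[2]
E
python3 - <<'E'
from h import *
s=env.get_state(); print(s['time_s'],s['tool_pos'],s['tcp_rot'],s['grip_width'],env.grip_point_offset)
for c in ['top','side']:
    snap(c,c+'0')
    k=vision.get_calibration(c); print(c,k['vertical_fov'],-np.array(k['R']).T@np.array(k['t']))
    for l in ['nut_a','cap','washer','socket','lift_pan','dish','bin','tray','can']:
        print(l,[(w(c,d['location']).round(3).tolist(),round(d['confidence'],2)) for d in vision.find_in(c,l)])
print(env.get_state()['time_s'])
E
```

```text
0.0 [ 0.17238643 -0.62574886  0.22987659] [-3.11068981e+00 -4.20743555e-01  7.33904544e-04] 0.08545176725010672 0.0187
top 52.32377836594067 [0.30237618 0.00619532 1.20738043]
nut_a [([0.439, -0.123, 0.05], 0.63), ([0.406, 0.14, 0.045], 0.42)]
cap [([0.378, 0.275, 0.028], 0.57)]
washer [([0.457, -0.014, 0.008], 0.54)]
socket [([0.378, -0.24, 0.046], 0.57)]
lift_pan [([0.617, 0.134, 0.057], 0.59)]
dish [([0.602, -0.141, 0.001], 0.61)]
bin [([0.547, -0.424, 0.006], 0.94)]
tray [([0.758, 0.357, 0.005], 0.94), ([0.539, 0.432, 0.002], 0.87)]
can [([0.684, -0.014, 0.069], 0.77), ([0.457, -0.013, 0.002], 0.56)]
side 45.52616348068056 [0.28958923 1.00539061 0.65369802]
nut_a [([0.411, 0.15, 0.033], 0.82), ([0.441, -0.109, 0.033], 0.73), ([0.69, 0.005, 0.056], 0.61)]
cap [([0.382, 0.286, 0.026], 0.73)]
washer [([0.454, -0.008, 0.008], 0.56)]
socket [([0.379, -0.235, 0.034], 0.75)]
lift_pan [([0.615, 0.139, 0.065], 0.82)]
dish [([0.611, -0.148, 0.004], 0.69)]
bin [([0.551, -0.412, 0.022], 0.95)]
tray [([0.761, 0.353, 0.005], 0.91), ([0.55, 0.439, 0.001], 0.64)]
can [([0.691, 0.002, 0.056], 0.97)]
1.0
```

View pics/top0.png

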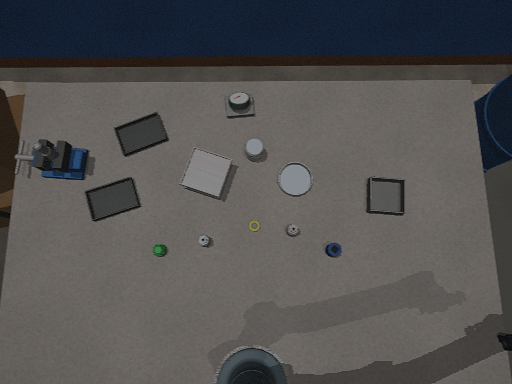

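View pics/side0.png

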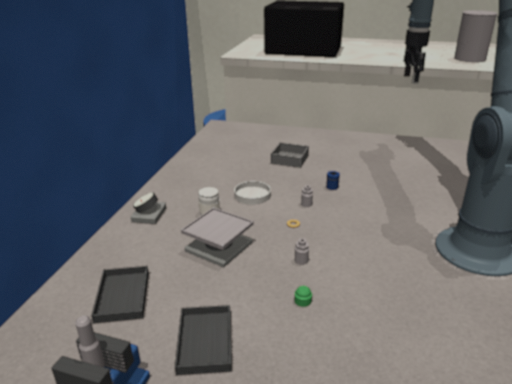

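The top view shows all parts at the bench centre: cap (159,250), nut (204,240), washer (254,226), nut (293,230), socket (333,250), lift (206,172), dish (295,179), bin (386,196), near tray (113,199) and far tray decoy (141,133). The side view agrees: the near tray is at about (0.545, 0.435).

```bash
cat >> h.py <<'E'
from scipy.spatial.transform import Rotation as Ro
def go(x,y,z,yaw=None):
    "tool-frame shift in row units to reach the TCP target; yaw (deg) = world direction of tool x, mod 180"
    s=env.get_state(); R=Ro.from_rotvec(s['tcp_rot']).as_matrix(); p=np.array(s['tool_pos'])
    cy=np.degrees(np.arctan2(R[1,0],R[0,0]))
    d=R.T@(np.array([x,y,z])-p)/.06
    print('t',round(s['time_s'],2),'pos',p.round(4),'yaw',round(cy,1),'down',R[:,2].round(3),'q7',round(s['qpos'][6],2),'shift',d.round(2),end=' ')
    if yaw is not None: print('turn',round(-((yaw-cy+90)%180-90)/10,2))
    else: print()
E
python3 - <<'E'
from h import *
vision.snapshot('top')
H=dict(nut_a=.03,cap=.02,washer=.006,socket=.035,lift_pan=.06,dish=.022,bin=.03,tray=.015,can=.06)
for l in H:
    for d in vision.masks_of('top',l):
        m=d['pixels'].astype(np.uint8)
        if m.sum()<10: continue
        v,u=np.nonzero(m); P=np.array([ray('top',a,b,H[l])[:2] for a,b in zip(u,v)])
        (cx,cy),(a,b),th=cv2.minAreaRect((P*1000).astype(np.float32))
        print(l,round(d['confidence'],2),len(u),'mean',P.mean(0).round(4),'rect',round(cx),round(cy),round(a),round(b),round(th,1))
go(.379,-.24,.12,0)
E
```

```text
nut_a 0.61 84 mean [0.4075 0.1409] rect 407 141 30 27 0.8
cap 0.64 112 mean [0.3826 0.2762] rect 383 276 33 33 45.9
washer 0.47 100 mean [ 0.4573 -0.0104] rect 457 -11 35 33 44.5
socket 0.51 173 mean [ 0.3798 -0.244 ] rect 380 -244 45 35 89.5
lift_pan 0.93 1612 mean [0.6154 0.1346] rect 615 135 125 127 72.0
dish 0.77 959 mean [ 0.6001 -0.139 ] rect 599 -138 107 110 89.6
dish 0.24 105 mean [0.4084 0.1423] rect 408 143 35 30 45.2
bin 0.6 1491 mean [ 0.5421 -0.4148] rect 543 -416 122 122 86.1
tray 0.93 1612 mean [0.5422 0.431 ] rect 543 430 104 154 18.2Traceback (most recent call last):
  File "<stdin>", line 8, in <module>
  File "h.py", line 9, in ray
    k=vision.get_calibration(c); R=np.array(k['R']);t=np.array(k['t'])
ValueError: time passes only in moves, steps and waits
```

Run:
```python
from h import *
go(.38,-.24,.16,0)
```

```text
t 1.45 pos [ 0.1726 -0.6266  0.2312] yaw 15.4 down [ 0.  0. -1.] q7 -0.05 shift [ 5.04 -5.29  1.19] turn 1.54
```

{"api": "send_rows", "payload": {
  "moves": [
    [-1,0.63,-0.66,0.15,0],
    [-1,0.63,-0.66,0.15,0],
    [-1,0.63,-0.66,0.15,0],
    [-1,0.63,-0.66,0.15,0],
    [-1,0.63,-0.66,0.15,0],
    [-1,0.63,-0.66,0.15,0],
    [-1,0.63,-0.66,0.15,0],
    [-1,0.63,-0.66,0.15,0],
    [-1,0,0,0,0],
    [-1,0,0,0,0]
  ],
  "newtons": 40
}}

```text
time_s: 2.7
tool_pos: [0.38, -0.2414, 0.1595]
tcp_rot: [3.112, 0.421, -0.0]
ft_force: [0.1, 0.2, -0.1]
grip_width: 0.0855
gripper_force: 0.0
```

Run:
```python
from h import *
go(.38,-.24,.03,0)
snap('wrist','w1')
for d in vision.masks_of('wrist','socket'):
    v,u=np.nonzero(d['pixels']); print(d['confidence'],len(u),u.mean(),v.mean(),ray('wrist',u.mean(),v.mean(),.045))
for d in vision.find_in('wrist','socket'): print(w('wrist',d['location']),d['confidence'])
```

```text
t 2.7 pos [ 0.38   -0.2414  0.1595] yaw 15.4 down [ 0.    -0.001 -1.   ] q7 -0.86 shift [ 0.01 -0.02  2.16] turn 1.54
0.86 1744 262.4724770642202 186.02866972477065 [ 0.38350581 -0.24606527  0.045     ]
[ 0.38341663 -0.24644961  0.04847139] 0.55
[ 0.46033028 -0.01396552  0.00947316] 0.53
```

View pics/w1.png

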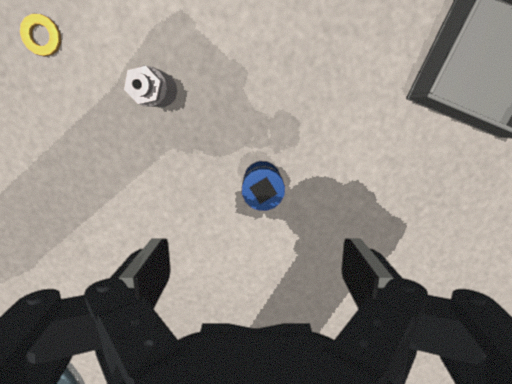

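The wrist view shows the socket's top at (262,188), with a nut at (148,87) and the washer at (40,35). The socket is about 6 mm from where I am aimed, so I'll correct and descend.

{"api": "send_rows", "payload": {
  "moves": [
    [-1,0.04,0.09,0.6,0],
    [-1,0,0,0.6,0],
    [-1,0,0,0.6,0],
    [-1,0,0,0.4,0],
    [-1,0,0,0.2,0],
    [1,0,0,0,0],
    [1,0,0,0,0],
    [1,0,0,0,0],
    [1,0,0,0,0],
    [1,0,0,0,0],
    [1,0,0,0,0],
    [1,0,0,0,0],
    [1,0,0,-0.5,0],
    [1,0,0,-0.8,0],
    [1,0,0,-0.7,0],
    [1,0,0,0,0]
  ],
  "newtons": 40
}}

```text
time_s: 4.85
tool_pos: [0.3866, -0.247, 0.1388]
tcp_rot: [3.108, 0.42, 0.01]
ft_force: [-1.2, 0.4, -2.2]
grip_width: 0.0377
gripper_force: 40.6
```

Run:
```python
from h import *
print(env.get_state()['grip_width'],env.get_state()['gripper_force'])
go(.543,.431,.14,18)
```

```text
0.0377187176607998 40.64409077167511
t 4.85 pos [ 0.3866 -0.247   0.1388] yaw 15.4 down [ 0.007 -0.005 -1.   ] q7 -0.87 shift [  5.52 -10.2   -0.05] turn -0.26
```

{"api": "send_rows", "payload": {
  "moves": [
    [1,0.2,-0.36,0,0],
    [1,0.39,-0.73,0,0],
    [1,0.39,-0.73,0,0],
    [1,0.39,-0.73,0,0],
    [1,0.39,-0.73,0,0],
    [1,0.39,-0.73,0,0],
    [1,0.39,-0.73,0,0],
    [1,0.39,-0.73,0,0],
    [1,0.39,-0.73,0,0],
    [1,0.39,-0.73,0,0],
    [1,0.39,-0.73,0,0],
    [1,0.39,-0.73,0,0],
    [1,0.39,-0.73,0,0],
    [1,0.39,-0.73,0,0],
    [1,0.22,-0.36,0,0],
    [1,0,0,0,0],
    [1,0,0,0,0]
  ]
}}

```text
time_s: 6.98
tool_pos: [0.5379, 0.4306, 0.1331]
tcp_rot: [3.11, 0.42, -0.005]
ft_force: [0.3, -0.7, -0.9]
grip_width: 0.0378
gripper_force: 40.7
```

Run:
```python
from h import *
snap('wrist','w2')
for l in ['tray']:
  for d in vision.masks_of('wrist',l):
    v,u=np.nonzero(d['pixels']); P=np.array([ray('wrist',a,b,.012)[:2] for a,b in list(zip(u,v))[::25]])
    print(d['confidence'],len(u),cv2.minAreaRect((P*1000).astype(np.float32)))
go(.543,.431,.022,18)
```

```text
0.97 3398 ((713.1385498046875, 342.78076171875), (19.344038009643555, 142.06326293945312), 15.443781852722168)
0.69 16219 ((545.3912353515625, 431.5299377441406), (102.73492431640625, 154.037109375), 18.15501594543457)
t 7.08 pos [0.5388 0.4301 0.1341] yaw 15.3 down [-0.001 -0.003 -1.   ] q7 -2.29 shift [ 0.07 -0.    1.87] turn -0.27
```

View pics/w2.png

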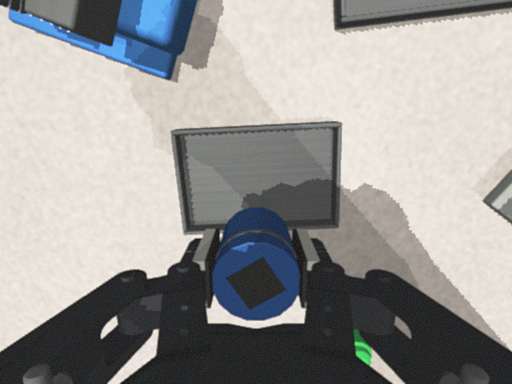

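The socket is held at (257,262), with the tray directly ahead, spanning (175–340, 125–232). Now I'll lower it in.

{"api": "send_rows", "payload": {
  "moves": [
    [1,0.1,0,0.4,-0.27],
    [1,0,0,0.5,0],
    [1,0,0,0.5,0],
    [1,0,0,0.3,0],
    [1,0,0,0.1,0],
    [1,0,0,0,0],
    [1,0,0,0,0]
  ]
}}

```text
time_s: 7.95
tool_pos: [0.5453, 0.4352, 0.0288]
tcp_rot: [-3.101, -0.494, -0.004]
ft_force: [-0.1, 0.3, -1.8]
grip_width: 0.0383
gripper_force: 40.7
```

{"api": "send_rows", "payload": {
  "moves": [
    [1,0,0,0.06,0],
    [1,0,0,0.05,0],
    [1,0,0,0.03,0],
    [1,0,0,0,0]
  ]
}}

```text
time_s: 8.45
tool_pos: [0.5447, 0.4345, 0.0208]
tcp_rot: [3.102, 0.494, 0.001]
ft_force: [-1.6, -3.0, 6.9]
grip_width: 0.0379
gripper_force: 41.5
```

{"api": "send_rows", "payload": {
  "moves": [
    [-0.3,0,0,0,0],
    [-0.3,0,0,0,0],
    [-0.3,0,0,0,0],
    [-0.3,0,0,0,0],
    [-0.3,0,0,-0.3,0],
    [-0.3,0,0,-0.7,0],
    [-1,0,0,-0.7,0],
    [-1,0,0,-0.6,0],
    [-1,0,0,0,0]
  ]
}}

```text
time_s: 9.57
tool_pos: [0.5467, 0.4371, 0.1633]
tcp_rot: [-3.097, -0.493, -0.014]
ft_force: [-0.2, 0.6, 0.4]
grip_width: 0.0854
gripper_force: 0.0
```

Run:
```python
from h import *
snap('wrist','w3')
for d in vision.find_in('wrist','socket'): print(w('wrist',d['location']),d['confidence'])
go(.383,.279,.16,18)
```

```text
[0.5440176  0.4322757  0.04477219] 0.73
t 9.68 pos [0.5446 0.4344 0.158 ] yaw 18.1 down [ 0.001  0.001 -1.   ] q7 -2.23 shift [-3.36  1.62 -0.04] turn 0.01
```

View pics/w3.png

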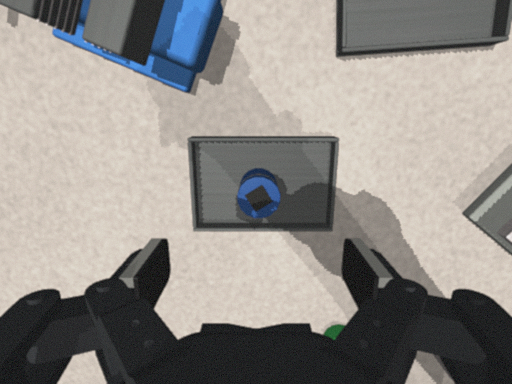

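The socket stands near the middle of the tray, at about (259,193). Next is the cap.

{"api": "send_rows", "payload": {
  "moves": [
    [-1,-0.56,0.27,0,0],
    [-1,-0.56,0.27,0,0],
    [-1,-0.56,0.27,0,0],
    [-1,-0.56,0.27,0,0],
    [-1,-0.56,0.27,0,0],
    [-1,-0.56,0.27,0,0],
    [-1,0,0,0,0],
    [-1,0,0,0,0]
  ]
}}

```text
time_s: 10.68
tool_pos: [0.3831, 0.279, 0.1564]
tcp_rot: [-3.102, -0.494, 0.001]
ft_force: [-0.3, -0.6, -0.4]
grip_width: 0.0856
gripper_force: 0.0
```

Run:
```python
from h import *
vision.snapshot('wrist')
for l,z in [('cap',.03),('nut_a',.05)]:
  for d in vision.masks_of('wrist',l):
    v,u=np.nonzero(d['pixels']); print(l,d['confidence'],len(u),u.mean(),v.mean(),ray('wrist',u.mean(),v.mean(),z))
for d in vision.find_in('wrist','cap'): 
    p=w('wrist',d['location']); print(p,d['confidence'])
go(p[0],p[1],.003)
```

```text
cap 0.97 1223 258.5363859362224 179.92641046606704 [0.38953048 0.28113567 0.03      ]
nut_a 0.9 1630 399.139263803681 200.3680981595092 [0.41565949 0.15655587 0.05      ]
nut_a 0.55 2926 147.6097060833903 7.8407382091592615 [0.49490004 0.40533901 0.05      ]
[0.38858438 0.28295982 0.02871413] 0.59
t 10.88 pos [0.3836 0.2801 0.1569] yaw 18.1 down [-0.     0.001 -1.   ] q7 -2.11 shift [ 0.09 -0.02  2.57]
```

{"api": "send_rows", "payload": {
  "moves": [
    [-1,0.06,-0.01,0.7,0],
    [-1,0,0,0.7,0],
    [-1,0,0,0.6,0],
    [-1,0,0,0.4,0],
    [-1,0,0,0.12,0],
    [-1,0,0,0,0],
    [1,0,0,0,0],
    [1,0,0,0,0],
    [1,0,0,0,0],
    [1,0,0,0,0],
    [1,0,0,0,0],
    [1,0,0,0,0],
    [1,0,0,-0.5,0],
    [1,0,0,-0.8,0],
    [1,0,0,-0.8,0],
    [1,0,0,0,0]
  ],
  "newtons": 25
}}

```text
time_s: 12.88
tool_pos: [0.3891, 0.2831, 0.1357]
tcp_rot: [-3.099, -0.493, -0.014]
ft_force: [0.7, 1.1, -1.1]
grip_width: 0.0362
gripper_force: 25.5
```

Run:
```python
from h import *
print(env.get_state()['grip_width'],env.get_state()['gripper_force'])
go(.544,-.415,.15,-4)
```

```text
0.03618587695502326 25.515541320564807
t 12.88 pos [0.3891 0.2831 0.1357] yaw 18.1 down [ 0.008  0.004 -1.   ] q7 -2.15 shift [-1.16 11.86 -0.27] turn 2.21
```

{"api": "send_rows", "payload": {
  "moves": [
    [1,-0.04,0.4,0,0],
    [1,-0.08,0.8,0,0],
    [1,-0.08,0.8,0,0],
    [1,-0.08,0.8,0,0],
    [1,-0.08,0.8,0,0],
    [1,-0.08,0.8,0,0],
    [1,-0.08,0.8,0,0],
    [1,-0.08,0.8,0,0],
    [1,-0.08,0.8,0,0],
    [1,-0.08,0.8,0,0],
    [1,-0.08,0.8,0,0],
    [1,-0.08,0.8,0,0],
    [1,-0.08,0.8,0,0],
    [1,-0.08,0.8,0,0],
    [1,-0.08,0.8,0,0],
    [1,0,0.26,0,0.7],
    [1,0,0,0,0.8],
    [1,0,0,0,0.7],
    [1,0,0,0,0],
    [1,0,0,0,0]
  ]
}}

```text
time_s: 15.38
tool_pos: [0.5407, -0.4167, 0.1306]
tcp_rot: [-3.139, 0.104, 0.002]
ft_force: [-0.8, -0.3, 0.0]
grip_width: 0.0364
gripper_force: 25.5
```

Run:
```python
from h import *
vision.snapshot('wrist')
for d in vision.masks_of('wrist','bin'):
    v,u=np.nonzero(d['pixels']); P=np.array([ray('wrist',a,b,.038)[:2] for a,b in list(zip(u,v))[::25]])
    print(d['confidence'],len(u),cv2.minAreaRect((P*1000).astype(np.float32)))
print(env.get_state()['grip_width'])
go(.544,-.415,.03,-4)
```

```text
0.92 13347 ((553.2330322265625, -420.5197448730469), (107.15055847167969, 97.06243133544922), 85.24848175048828)
0.03652080463046188
t 15.47 pos [ 0.541  -0.4169  0.1312] yaw -3.8 down [-0.001  0.    -1.   ] q7 -1.12 shift [ 0.05 -0.03  1.69] turn 0.02
```

{"api": "send_rows", "payload": {
  "moves": [
    [1,0.1,0.05,0.5,0],
    [1,0,0,0.6,0],
    [1,0,0,0.5,0],
    [1,0,0,0.3,0],
    [1,0,0,0.04,0],
    [1,0,0,0,0],
    [-0.3,0,0,0,0],
    [-0.3,0,0,0,0],
    [-0.3,0,0,0,0],
    [-0.3,0,0,0,0],
    [-0.3,0,0,-0.3,0],
    [-0.3,0,0,-0.8,0],
    [-1,0,0,-0.8,0],
    [-1,0,0,-0.5,0],
    [-1,0,0,0,0]
  ]
}}

```text
time_s: 17.35
tool_pos: [0.5498, -0.4224, 0.1652]
tcp_rot: [3.134, -0.107, 0.013]
ft_force: [0.2, -0.4, -0.1]
grip_width: 0.0855
gripper_force: 0.0
```

Run:
```python
from h import *
snap('wrist','w4')
for d in vision.find_in('wrist','cap'): print(w('wrist',d['location']),d['confidence'])
go(.446,-.12,.17,-18)
```

```text
[ 0.54372892 -0.41604253  0.02987273] 0.72
t 17.45 pos [ 0.547  -0.4206  0.1601] yaw -3.9 down [ 0.001 -0.001 -1.   ] q7 -1.12 shift [-2.02 -4.88 -0.17] turn 1.41
```

View pics/w4.png

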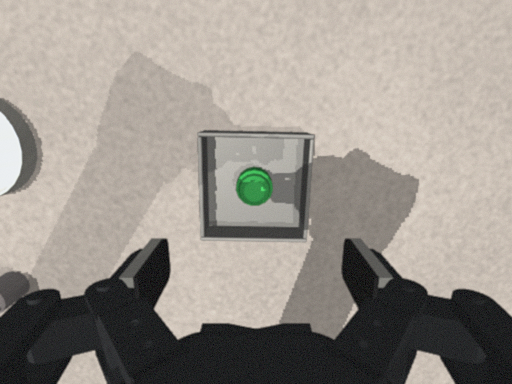

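The cap is standing in the bin, at (254,186). Next is the right-hand nut.

{"api": "send_rows", "payload": {
  "moves": [
    [-1,-0.25,-0.61,0,0],
    [-1,-0.25,-0.61,0,0],
    [-1,-0.25,-0.61,0,0],
    [-1,-0.25,-0.61,0,0],
    [-1,-0.25,-0.61,0,0],
    [-1,-0.25,-0.61,0,0],
    [-1,-0.25,-0.61,0,0],
    [-1,-0.25,-0.61,0,0],
    [-1,0,0,0,0.7],
    [-1,0,0,0,0.7],
    [-1,0,0,0,0],
    [-1,0,0,0,0]
  ]
}}

```text
time_s: 18.95
tool_pos: [0.4464, -0.1202, 0.1585]
tcp_rot: [-3.103, 0.486, 0.003]
ft_force: [-0.3, -0.2, 0.5]
grip_width: 0.0853
gripper_force: 0.0
```

```bash
cat >> h.py <<'E'
def nut():
    vision.snapshot('wrist')
    for d in vision.masks_of('wrist','nut_a'):
        v,u=np.nonzero(d['pixels']); print('mask',round(d['confidence'],2),len(u),u.mean().round(),v.mean().round(),ray('wrist',u.mean(),v.mean(),.04).round(4))
    for d in vision.find_in('wrist','nut_a'): print(w('wrist',d['location']).round(4),d['confidence'])
E
python3 - <<'E'
from h import *
nut()
go(.441,-.118,.012,-18)
E
```

```text
mask 0.81 1357 37.0 280.0 [0.4207 0.1253 0.04  ]
mask 0.56 1188 264.0 186.0 [ 0.4453 -0.1257  0.04  ]
[ 0.4494 -0.1256  0.0504] 0.9
[0.4187 0.1296 0.0304] 0.6
t 19.1 pos [ 0.4469 -0.1203  0.159 ] yaw -17.9 down [-0.001  0.    -1.   ] q7 -1.76 shift [-0.1  -0.01  2.45] turn 0.01
```

{"api": "send_rows", "payload": {
  "moves": [
    [-1,0.01,0.06,0.7,0],
    [-1,0,0,0.7,0],
    [-1,0,0,0.6,0],
    [-1,0,0,0.4,0],
    [-1,0,0,0.14,0],
    [-1,0,0,0,0],
    [1,0,0,0,0],
    [1,0,0,0,0],
    [1,0,0,0,0],
    [1,0,0,0,0],
    [1,0,0,0,0],
    [1,0,0,0,0],
    [1,0,0,0,0]
  ],
  "newtons": 50
}}

```text
time_s: 20.72
tool_pos: [0.4472, -0.1247, 0.0079]
tcp_rot: [3.102, -0.489, 0.002]
ft_force: [-0.6, -0.9, 6.3]
grip_width: 0.0326
gripper_force: 49.6
```

{"api": "send_rows", "payload": {
  "moves": [
    [1,0,0,-0.5,0],
    [1,0,0,-0.8,0],
    [1,0,0,-0.8,0],
    [1,0,0,-0.6,0],
    [1,0,0,0,0],
    [1,0,0,0,0]
  ]
}}

```text
time_s: 21.48
tool_pos: [0.4454, -0.1237, 0.1678]
tcp_rot: [-3.103, 0.489, 0.003]
ft_force: [-0.1, -0.7, -1.1]
grip_width: 0.0325
gripper_force: 50.3
```

Run:
```python
from h import *
c=np.array([.616,.135]); ex=np.array([np.cos(np.radians(-18)),np.sin(np.radians(-18))])
print(c+.026*ex,c-.026*ex); a=c+.026*ex
go(a[0],a[1],.17,-18)
```

```text
[0.64072747 0.12696556] [0.59127253 0.14303444]
t 21.48 pos [ 0.4454 -0.1237  0.1678] yaw -17.9 down [-0.002  0.    -1.   ] q7 -1.75 shift [ 1.82 -4.98 -0.04] turn 0.01
```

{"api": "send_rows", "payload": {
  "moves": [
    [1,0.12,-0.31,0,0],
    [1,0.24,-0.66,0,0],
    [1,0.24,-0.66,0,0],
    [1,0.24,-0.66,0,0],
    [1,0.24,-0.66,0,0],
    [1,0.24,-0.66,0,0],
    [1,0.24,-0.66,0,0],
    [1,0.24,-0.66,0,0],
    [1,0.02,-0.05,0,0],
    [1,0,0,0,0],
    [1,0,0,0,0]
  ]
}}

```text
time_s: 22.85
tool_pos: [0.6412, 0.1246, 0.1674]
tcp_rot: [3.1, -0.491, -0.004]
ft_force: [0.5, -0.4, -2.7]
grip_width: 0.0326
gripper_force: 50.3
```

Run:
```python
from h import *
snap('wrist','w5')
for d in vision.masks_of('wrist','lift_pan'):
    m=d['pixels'].astype(np.uint8); cs,_=cv2.findContours(m,0,2); p=max(cs,key=cv2.contourArea)[:,0]
    P=np.array([ray('wrist',a,b,.063)[:2] for a,b in p[::4]]); print(d['confidence'],m.sum(),cv2.minAreaRect((P*1000).astype(np.float32)))
snap('top','t5')
for d in vision.masks_of('top','lift_pan'):
    m=d['pixels'].astype(np.uint8); cs,_=cv2.findContours(m,0,2); p=max(cs,key=cv2.contourArea)[:,0]
    P=np.array([ray('top',a,b,.063)[:2] for a,b in p[::4]]); print(d['confidence'],m.sum(),cv2.minAreaRect((P*1000).astype(np.float32)))
go(.641,.127,.07,-18)
```

```text
0.88 11619 ((631.3269653320312, 131.33908081054688), (126.01863098144531, 98.83213806152344), 72.08634948730469)
0.24 356 ((510.4504699707031, 8.188836097717285), (29.751575469970703, 17.733304977416992), 37.589134216308594)
0.85 379 ((591.0550537109375, 189.18850708007812), (96.66373443603516, 54.19709777832031), 23.459980010986328)
t 23.05 pos [0.6422 0.1256 0.1689] yaw -18.0 down [-0.    -0.001 -1.   ] q7 -2.31 shift [-0.03 -0.02  1.65] turn 0.0
```

View pics/w5.png

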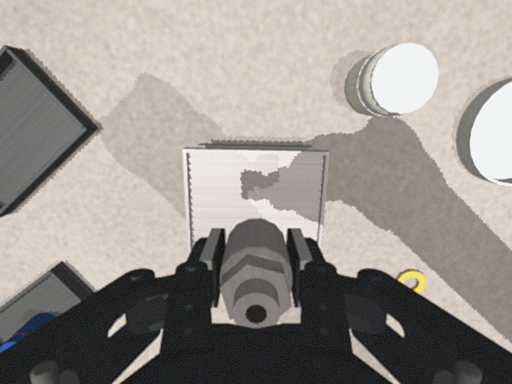

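The lift platform's far edge is at row 150, spanning columns 183–328, and the held nut at (255,270) is centred on it. The can at (400,80) is well clear. Lowering now.

{"api": "send_rows", "payload": {
  "moves": [
    [1,0,-0.03,0.4,0],
    [1,0,0,0.5,0],
    [1,0,0,0.4,0],
    [1,0,0,0.2,0],
    [1,0,0,0.06,0],
    [1,0,0,0,0],
    [1,0,0,0,0]
  ]
}}

```text
time_s: 23.92
tool_pos: [0.644, 0.1289, 0.0767]
tcp_rot: [-3.102, 0.489, -0.004]
ft_force: [0.1, -0.2, -1.3]
grip_width: 0.0322
gripper_force: 50.3
```

{"api": "send_rows", "payload": {
  "moves": [
    [1,0,0,0.05,0],
    [1,0,0,0.05,0],
    [1,0,0,0.04,0],
    [1,0,0,0,0],
    [1,0,0,0,0]
  ]
}}

```text
time_s: 24.55
tool_pos: [0.6428, 0.1286, 0.0669]
tcp_rot: [3.103, -0.489, -0.0]
ft_force: [0.5, -0.4, -1.9]
grip_width: 0.0321
gripper_force: 50.5
```

{"api": "send_rows", "payload": {
  "moves": [
    [1,0,0,0.05,0],
    [1,0,0,0.04,0],
    [1,0,0,0,0],
    [1,0,0,0,0]
  ]
}}

```text
time_s: 25.05
tool_pos: [0.6432, 0.1287, 0.0617]
tcp_rot: [-3.103, 0.489, -0.001]
ft_force: [0.1, -0.0, 0.1]
grip_width: 0.0324
gripper_force: 50.5
```

Force is now about zero, so the platform carries the nut. Releasing.

{"api": "send_rows", "payload": {
  "moves": [
    [-0.2,0,0,0,0],
    [-0.2,0,0,0,0],
    [-0.2,0,0,0,0],
    [-0.2,0,0,0,0],
    [-0.2,0,0,-0.2,0],
    [-0.2,0,0,-0.5,0],
    [-0.2,0,0,-0.7,0],
    [-1,0,0,-0.5,0],
    [-1,0,0,0,0]
  ]
}}

```text
time_s: 26.18
tool_pos: [0.6457, 0.1297, 0.1804]
tcp_rot: [-3.1, 0.488, -0.013]
ft_force: [-0.5, -0.1, 0.1]
grip_width: 0.0841
gripper_force: 0.0
```

Run:
```python
from h import *
snap('wrist','w6')
print([w('wrist',d['location']).round(3) for d in vision.find_in('wrist','nut_a')])
go(.413,.147,.17,-18)
```

```text
[array([0.642, 0.128, 0.098])]
t 26.27 pos [0.6429 0.1286 0.176 ] yaw -17.9 down [ 0.001 -0.    -1.   ] q7 -2.31 shift [-3.74  0.89  0.1 ] turn 0.01
```

View pics/w6.png

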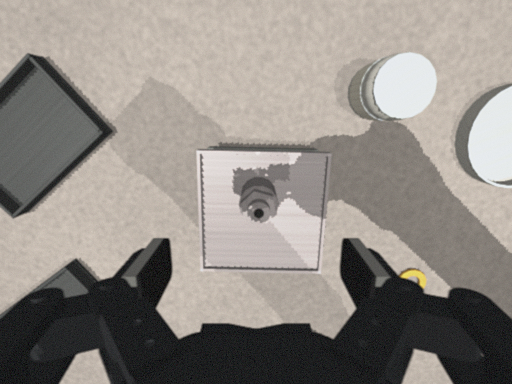

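The nut stands on the platform, in its far half with its base near (258,190). The platform spans rows 150–270. Next is the second nut.

Run:
```python
from h import *
for p in [(199,151),(331,151),(319,270),(204,270)]: print(ray('wrist',*p,.057).round(4))
print(np.mean([ray('wrist',*p,.057) for p in [(199,151),(331,151),(319,270),(204,270)]],0))
```

```text
[0.6908 0.169  0.057 ]
[0.6545 0.0556 0.057 ]
[0.5408 0.0959 0.057 ]
[0.5764 0.2071 0.057 ]
[0.61563009 0.13189331 0.057     ]
```

{"api": "send_rows", "payload": {
  "moves": [
    [-1,-0.62,0.15,0,0],
    [-1,-0.62,0.15,0,0],
    [-1,-0.62,0.15,0,0],
    [-1,-0.62,0.15,0,0],
    [-1,-0.62,0.15,0.05,0],
    [-1,-0.62,0.14,0.05,0],
    [-1,0,0,0,0],
    [-1,0,0,0,0]
  ]
}}

```text
time_s: 27.28
tool_pos: [0.4142, 0.146, 0.169]
tcp_rot: [3.103, -0.489, -0.001]
ft_force: [0.5, -0.6, 0.6]
grip_width: 0.0856
gripper_force: 0.0
```

Run:
```python
from h import *
nut()
go(.412,.149,.0075,-18)
```

```text
mask 0.88 1053 263.0 182.0 [0.4156 0.1413 0.04  ]
[0.4147 0.1426 0.0476] 0.76
t 27.43 pos [0.4152 0.1464 0.1695] yaw -18.0 down [ 0.     0.001 -1.   ] q7 -2.36 shift [-0.06 -0.02  2.7 ] turn 0.0
```

{"api": "send_rows", "payload": {
  "moves": [
    [-1,0,0.07,0.7,0],
    [-1,0,0,0.7,0],
    [-1,0,0,0.7,0],
    [-1,0,0,0.45,0],
    [-1,0,0,0.15,0],
    [-1,0,0,0,0],
    [1,0,0,0,0],
    [1,0,0,0,0],
    [1,0,0,0,0],
    [1,0,0,0,0],
    [1,0,0,0,0],
    [1,0,0,0,0],
    [1,0,0,0,0]
  ],
  "newtons": 50
}}

```text
time_s: 29.05
tool_pos: [0.4135, 0.1422, 0.0085]
tcp_rot: [3.103, -0.489, 0.002]
ft_force: [-0.4, -1.3, 5.3]
grip_width: 0.0325
gripper_force: 49.3
```

{"api": "send_rows", "payload": {
  "moves": [
    [1,0,0,-0.5,0],
    [1,0,0,-0.8,0],
    [1,0,0,-0.8,0],
    [1,0,0,-0.7,0],
    [1,0,0,0,0],
    [1,0,0,0,0]
  ]
}}

```text
time_s: 29.8
tool_pos: [0.4118, 0.1418, 0.1747]
tcp_rot: [3.102, -0.488, -0.002]
ft_force: [-0.6, -0.7, -1.8]
grip_width: 0.0326
gripper_force: 50.3
```

Run:
```python
from h import *
go(.591,.142,.17,-18)
```

```text
t 29.8 pos [0.4118 0.1418 0.1747] yaw -17.9 down [-0.001 -0.001 -1.   ] q7 -2.35 shift [ 2.84 -0.92  0.07] turn 0.01
```

{"api": "send_rows", "payload": {
  "moves": [
    [1,0.34,-0.12,0,0],
    [1,0.5,-0.16,0,0],
    [1,0.5,-0.16,0,0],
    [1,0.5,-0.16,0,0],
    [1,0.5,-0.16,0,0],
    [1,0.5,-0.16,0,0],
    [1,0,0,0,0],
    [1,0,0,0.4,0],
    [1,0,0,0.5,0],
    [1,0,0,0.5,0],
    [1,0,0,0.24,0],
    [1,0,0,0.1,0],
    [1,0,0,0,0],
    [1,0,0,0,0]
  ]
}}

```text
time_s: 31.55
tool_pos: [0.5929, 0.143, 0.0724]
tcp_rot: [-3.102, 0.489, -0.003]
ft_force: [0.1, -1.1, -1.7]
grip_width: 0.0322
gripper_force: 50.3
```

{"api": "send_rows", "payload": {
  "moves": [
    [1,0,0,0.06,0],
    [1,0,0,0.06,0],
    [1,0,0,0.06,0],
    [1,0,0,0.05,0],
    [1,0,0,0,0],
    [1,0,0,0,0]
  ]
}}

```text
time_s: 32.3
tool_pos: [0.5919, 0.1425, 0.0573]
tcp_rot: [3.103, -0.489, -0.0]
ft_force: [-0.0, -0.3, -0.2]
grip_width: 0.0322
gripper_force: 50.4
```

{"api": "send_rows", "payload": {
  "moves": [
    [1,0,0,0.03,0],
    [1,0,0,0,0],
    [-0.2,0,0,0,0],
    [-0.2,0,0,0,0],
    [-0.2,0,0,0,0],
    [-0.2,0,0,0,0],
    [-0.2,0,0,-0.2,0],
    [-0.2,0,0,-0.5,0],
    [-0.2,0,0,-0.7,0],
    [-1,0,0,-0.6,0],
    [-1,0,0,0,0],
    [-1,0,0,0,0]
  ]
}}

```text
time_s: 33.8
tool_pos: [0.5917, 0.1424, 0.1757]
tcp_rot: [3.103, -0.489, 0.0]
ft_force: [0.4, 0.4, 0.3]
grip_width: 0.0856
gripper_force: 0.0
```

Run:
```python
from h import *
snap('wrist','w7')
print([w('wrist',d['location']).round(3) for d in vision.find_in('wrist','nut_a')])
go(.456,-.012,.16,-18)
```

```text
[array([0.637, 0.134, 0.097]), array([0.594, 0.142, 0.093])]
t 33.9 pos [0.5908 0.1421 0.1741] yaw -17.9 down [-0.003 -0.001 -1.   ] q7 -2.36 shift [-1.35  3.13  0.24] turn 0.01
```

View pics/w7.png

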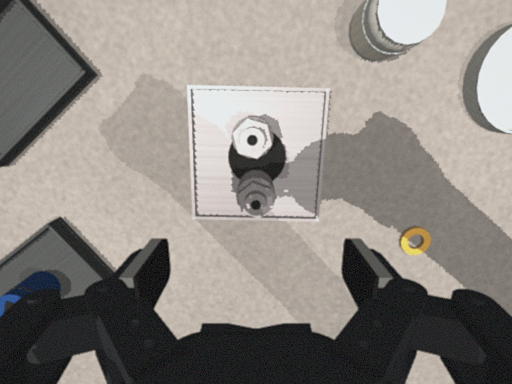

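Run:
```python
from h import *
k=vision.get_calibration('wrist'); R=np.array(k['R']);t=np.array(k['t']); f=192/np.tan(np.radians(k['vertical_fov'])/2)
def pr(p): c=R@np.array(p)+t; return (c[:2]/c[2]*f+[k['cx'],k['cy']]).round(0)
for b in [(.642,.128),(.591,.142)]: print([pr((*b,z)) for z in (.044,.08,.102)])
a=cv2.imread('pics/w7.png')[80:230,180:340]; 
vision.snapshot('side'); im=vision.snapshot('side')[180:280,170:270,::-1]
cv2.imwrite('pics/c7.png',np.hstack([cv2.resize(a,(400,375),interpolation=2),cv2.resize(im,(375,375),interpolation=2)]))
```

```text
[array([255., 127.]), array([255., 130.]), array([255., 132.])]
[array([257., 183.]), array([258., 193.]), array([258., 201.])]
```

View pics/c7.png

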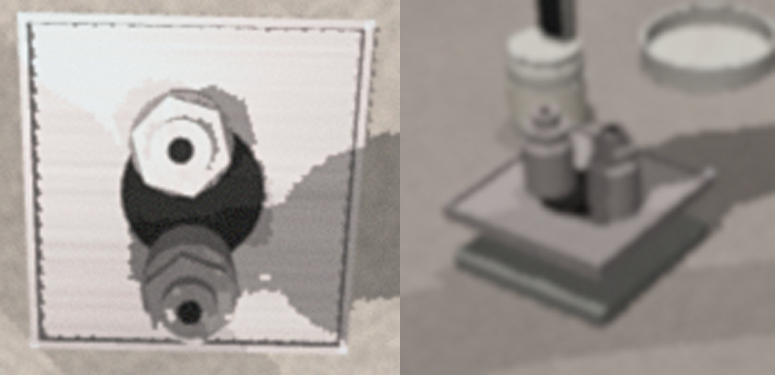

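Both nuts stand upright on the platform. The black disc is only a marking at its centre. Next is the washer.

{"api": "send_rows", "payload": {
  "moves": [
    [-1,-0.27,0.63,0,0],
    [-1,-0.27,0.63,0,0],
    [-1,-0.27,0.63,0,0],
    [-1,-0.27,0.62,0.1,0],
    [-1,-0.27,0.62,0.14,0],
    [-1,0,0,0.4,0],
    [-1,0,0,0.4,0],
    [-1,0,0,0,0],
    [-1,0,0,0,0]
  ]
}}

```text
time_s: 35.12
tool_pos: [0.4574, -0.011, 0.1134]
tcp_rot: [-3.103, 0.488, -0.0]
ft_force: [0.1, -0.1, 0.9]
grip_width: 0.0851
gripper_force: 0.0
```

Run:
```python
from h import *
vision.snapshot('wrist')
for d in vision.masks_of('wrist','washer'):
    v,u=np.nonzero(d['pixels']); p=ray('wrist',u.mean(),v.mean(),.005); print(d['confidence'],len(u),u.mean(),v.mean(),p)
    go(p[0],p[1],.001,-18)
```

```text
0.89 795 256.2062893081761 188.35723270440252 [ 0.45968186 -0.00994226  0.005     ]
t 35.23 pos [ 0.4581 -0.011   0.114 ] yaw -17.9 down [ 0.002  0.    -1.   ] q7 -2.06 shift [ 0.02 -0.02  1.88] turn 0.01
```

{"api": "send_rows", "payload": {
  "moves": [
    [-0.1,0.02,-0.02,0.6,0],
    [-0.1,0,0,0.6,0],
    [-0.1,0,0,0.3,0],
    [-0.1,0,0,0.2,0],
    [-0.1,0,0,0.14,0],
    [-0.1,0,0,0,0],
    [-0.1,0,0,0,0]
  ],
  "newtons": 30
}}

```text
time_s: 36.1
tool_pos: [0.4594, -0.0105, 0.0033]
tcp_rot: [-3.103, 0.489, -0.002]
ft_force: [0.7, -0.3, 0.3]
grip_width: 0.047
gripper_force: 0.0
```

{"api": "send_rows", "payload": {
  "moves": [
    [-0.1,0,0,0.04,0],
    [-0.1,0,0,0,0],
    [1,0,0,0,0],
    [1,0,0,0,0],
    [1,0,0,0,0],
    [1,0,0,0,0],
    [1,0,0,0,0]
  ]
}}

```text
time_s: 36.98
tool_pos: [0.4588, -0.0105, 0.0008]
tcp_rot: [3.103, -0.489, 0.0]
ft_force: [-2.4, -0.6, 5.9]
grip_width: 0.0336
gripper_force: 29.5
```

{"api": "send_rows", "payload": {
  "moves": [
    [1,0,0,-0.2,0],
    [1,0,0,-0.5,0],
    [1,0,0,-0.7,0],
    [1,0,0,-0.4,0],
    [1,0,0,0,0],
    [1,0,0,0,0]
  ]
}}

```text
time_s: 37.72
tool_pos: [0.4579, -0.0106, 0.1077]
tcp_rot: [3.103, -0.489, -0.002]
ft_force: [-0.2, -0.4, -0.6]
grip_width: 0.0334
gripper_force: 29.9
```

Run:
```python
from h import *
vision.snapshot('wrist')
for l in ['dish','washer']:
  for d in vision.masks_of('wrist',l):
    v,u=np.nonzero(d['pixels']); print(l,d['confidence'],len(u),u.mean(),v.mean(),u.min(),u.max(),v.min(),v.max(),ray('wrist',u.mean(),v.mean(),.02))
print(env.get_state()['grip_width']); go(.601,-.14,.11,-18)
```

```text
dish 0.87 2820 361.63617021276593 13.052836879432624 304 424 0 32 [ 0.56257743 -0.12032604  0.02      ]
washer 0.65 2658 255.70579382994734 244.32505643340858 224 288 212 276 [0.41628312 0.00461276 0.02      ]
0.033899635181487295
t 37.88 pos [ 0.4574 -0.0105  0.107 ] yaw -17.9 down [-0.003  0.    -1.   ] q7 -2.07 shift [ 2.94  1.32 -0.06] turn 0.01
```

{"api": "send_rows", "payload": {
  "moves": [
    [1,0.24,0.12,0,0],
    [1,0.45,0.2,0,0],
    [1,0.45,0.2,0,0],
    [1,0.45,0.2,0,0],
    [1,0.45,0.2,0,0],
    [1,0.45,0.2,0,0],
    [1,0.45,0.2,0,0],
    [1,0,0,0,0],
    [1,0,0,0,0]
  ]
}}

```text
time_s: 39.0
tool_pos: [0.6016, -0.14, 0.1073]
tcp_rot: [-3.103, 0.489, 0.003]
ft_force: [-0.3, 0.5, -1.3]
grip_width: 0.0335
gripper_force: 29.9
```

Run:
```python
from h import *
snap('wrist','w8')
for d in vision.masks_of('wrist','dish'):
    m=d['pixels'].astype(np.uint8); cs,_=cv2.findContours(m,0,2); p=max(cs,key=cv2.contourArea)[:,0]
    P=np.array([ray('wrist',a,b,.022)[:2] for a,b in p])*1000; print(d['confidence'],m.sum(),P.max(0),P.min(0),(P@[.951,-.309]).max())
go(.601,-.14,.005,-18)
```

```text
0.58 11362 [659.08000231 -85.29309219] [ 559.42732801 -192.37275114] 672.2762260285876
t 39.1 pos [ 0.6013 -0.139   0.1077] yaw -17.8 down [-0.001  0.001 -1.   ] q7 -1.89 shift [0.   0.02 1.71] turn 0.02
```

View pics/w8.png

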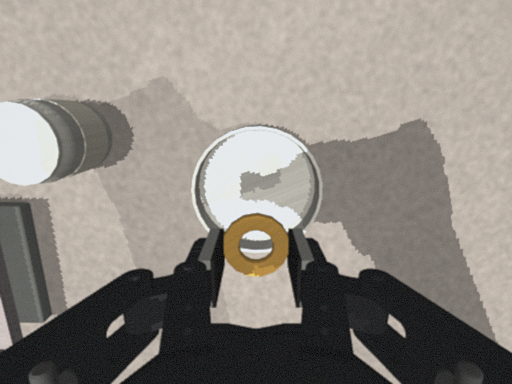

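The washer is held level at (256,244), with the dish centred ahead at (257,187). Lowering now.

{"api": "send_rows", "payload": {
  "moves": [
    [1,0.05,0,0.5,0],
    [1,0,0,0.5,0],
    [1,0,0,0.4,0],
    [1,0,0,0.2,0],
    [1,0,0,0.06,0],
    [1,0,0,0,0],
    [1,0,0,0,0]
  ]
}}

```text
time_s: 39.98
tool_pos: [0.6061, -0.1411, 0.0099]
tcp_rot: [3.103, -0.489, 0.004]
ft_force: [1.2, 0.0, -0.3]
grip_width: 0.0336
gripper_force: 29.9
```

{"api": "send_rows", "payload": {
  "moves": [
    [1,0,0,0.05,0],
    [1,0,0,0.03,0],
    [1,0,0,0,0],
    [-0.2,0,0,0,0],
    [-0.2,0,0,0,0],
    [-0.2,0,0,0,0],
    [-0.2,0,0,-0.2,0],
    [-0.2,0,0,-0.6,0],
    [-1,0,0,-0.8,0],
    [-1,0,0,-0.8,0],
    [-1,0,0,0,0],
    [-1,0,0,0,0]
  ]
}}

```text
time_s: 41.48
tool_pos: [0.6049, -0.141, 0.1484]
tcp_rot: [3.103, -0.489, 0.001]
ft_force: [-1.3, -0.5, -0.1]
grip_width: 0.0852
gripper_force: 0.0
```

Run:
```python
from h import *
snap('wrist','w9'); snap('top','t9'); 
a=cv2.imread('pics/w9.png'); b=cv2.imread('pics/t9.png')[100:270,70:420]
cv2.imwrite('pics/c9.png',np.vstack([cv2.resize(a[60:280,80:440],(574,350)),cv2.resize(b,(574,250))]))
for l in ['nut_a','cap','socket','can','washer']: print(l,[w('top',d['location']).round(3) for d in vision.find_in('top',l)])
```

```text
nut_a [array([0.584, 0.14 , 0.094]), array([0.635, 0.131, 0.094])]
cap [array([ 0.536, -0.417,  0.03 ])]
socket [array([0.537, 0.428, 0.051]), array([0.613, 0.131, 0.041])]
can [array([ 0.685, -0.01 ,  0.07 ])]
washer [array([ 0.603, -0.143,  0.004])]
```

View pics/c9.png

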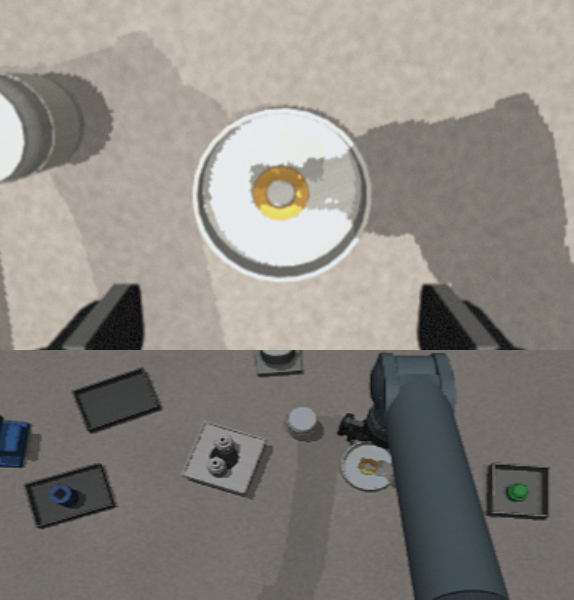

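The washer lies flat in the centre of the dish, at (280,192) in the upper panel. Both nuts, the socket, the cap and the can are where they belong in the lower panel.

```bash
python3 -c "
from h import *
print(order.job_done())"
```

```text
the job is handed in; nothing more can be done
None
```

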